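# Lock the modelling turntable

## Robot

A 6-joint arm with a two-finger parallel gripper is mounted at the origin on the work surface; the furniture and walls round the work are solid. World frame = base frame: x ahead of the robot, y to its left, z up, the work surface at z = 0. Lengths are in mm, angles in rad, forces in N, time in s.
With the tool pointing down it reaches from about 275 to 1000 mm from the base axis. Payload 8.4 kg.
Tool frame: the origin (TCP) lies on the centre line of the jaws, within the pads' length; the fingertips stand r.tip_reach ahead of it and the grasp point (between the pads) lies 11 mm behind it (r.tip_reach is the distance from the TCP to the fingertips, in mm); z points along the fingers, y is the line along which they close (so a half turn about z gives the same grasp; the last joint's range is limited). The gripper opens to 85 mm and grips with 20 to 120 N. Pads are 22 mm wide; open, the fingers measure 114 mm over their backs; the gripper's body (76 mm by 85 mm) begins 54 mm behind the grasp point. The pads swing forward as they close: fully open they stand 13 mm farther back than shut.
Start: joints at [-1.145, 0.353, 1.633, -0, 1.155, -0.002], TCP at [259.293, -568.678, 206.981] pointing down, gripper open.
Joint ranges: [-2.63, 2.63], [-0.92, 2.1], [0.06, 2.66], [-1.3, 4.44], [0, 2.69], [-3.02, 3.02]. Speed limits (rad/s): [2.22, 2.22, 2.79, 3.14, 3.14, 3.14].

## Interface

Orientations are given as [roll, pitch, yaw] about the fixed x, y, z axes, in that order (R = Rz(yaw) Ry(pitch) Rx(roll)).
In Python, from rig import r gives the robot as it stands.
- The arm moves only by the tool carry_out, never from a script. Its argument "targets" is a list of rows, each an object with "dp": the shift along the tool's x, y, z in mm, a list of three; "yaw": the turn about the tool's z in degrees. A call has 1 to 12 rows; each row is the pose to reach, as a shift and turn from the pose commanded when the call began, along the tool's axes at that moment; what a row does not reach only later rows make up. A row lasts 1/8 s, in which the tool goes at most 62.5 mm and 10.7 degrees, less where a joint would pass 70% of its speed; a pose out of reach is approached as far as the arm can. A call with a gripper value outside its range is refused whole. "fingers" is the opening, from -1 (shut) to 1 (fully open), so that 0 is half open, set as the call begins (left out, the last holds). The fingers move at their own pace and stop on an object; "grip_force" is the grip in N (left out, the last holds). Time passes only in rows, so rows that repeat a pose let the fingers close. It gives the time, the measured TCP pose, the force, the opening and the grip force at its end, in the units of the state.
- r.sense(): the state, without advancing time (a new reading comes with each control period).
- r.grab_frame(name): name is "scene" or "side" or "wrist"; returns the picture (384x512x3 uint8, red, green, blue); there is no depth.
- r.get_calibration(name): a dict with "fx", "fy", "cx", "cy" (pixels), "rvec" (rotation vector, rad) and "tvec" (3), from world to camera coordinates, as OpenCV has them. Camera axes: x right, y down, z forward; pixel columns grow to the right and rows downward; lengths in mm; the calibration is good to about 2 mm. A picture is of the moment at which its call begins: read the wrist's pose just before it. get_calibration takes no time and is no camera call; for the wrist camera it gives the pose at the moment of the call.
- r.sign_off(): hands the job in; it is judged then, once.
The state is a dict: "clock": time; "qpos": joint angles; "qvel": joint speeds; "joint_efforts": joint torques, N m; "eef_pos": TCP position; "tcp_rot": TCP orientation; "contact_force": force on the tool from outside, world axes, zero at the start; "wrist_torque": the same for the moment, N m; "opening": opening from 0.0 (shut) to 1.0 (fully open); "grasp_force": force on a finger pad.
Only numpy, scipy, OpenCV 4.12 (cv2) and the standard library are available. Lean on these libraries where they do the work, as an engineer would, in place of code of your own. Each camera call takes 0.05 s, during which the arm holds its last target. There are 200 camera calls.

## Task

Lock the modelling turntable so that the clay block on it cannot turn: push the wheel round by its black lugs, either way, until the slot in its rim faces the brass locking bar, then push the bar by its red end along its guide into the slot until the red end sits fully home against the guide. Only push with the fingers: do not pick up or lift the bar, and leave the tools and other things around the turntable where they are.

Things in the scene. Friction and masses are not known exactly. Their poses are not given: they have to be found in the camera images.
- turntable: Dark grey foot of the turntable, fixed in a run, placed anew each time. Origin: on the wheel's vertical axis, at table height. Round plate, radius 92 mm, 10 mm thick, with a flat tongue 60 mm wide, 10 mm thick, running along its own -x to 225 mm from the axis. The bar lies on the tongue and slides along the foot's x axis (y = 0), inward along +x.
- guide_end (a point): Outer end of the guide, midway between its cheeks, 147 mm from the wheel's axis, 32 mm above the table. The guide is two aluminium cheeks on the tongue, one each side of the bar, from 97 to 147 mm from the axis, tops 32 mm above the table, 19 mm apart, 43 mm wide over their outsides. The red end of the bar stops against them here.
- wheel (a joint): Wheel angle, rad, counter-clockwise from above. At 0 or any full turn the slot faces the bar. Starts at 0.9 to 5.38, turns both ways without stops, stays where left (about 2 N at a lug). Aluminium disc, radius 85 mm, from 14 to 30 mm above the table; a reddish clay block is fixed on its middle, 61 mm along the slot's direction, 91 mm across it, top 85 mm above the table.
- slot_mouth (a point): Middle of the slot's open end at the rim of the wheel, on the disc's top face, 85 mm from the axis, 30 mm above the table; turns with the wheel. The slot runs from the rim straight towards the axis, 30 mm long and 24 mm wide (the bar is 16 mm), its mouth flared to 38 mm; yellow lines mark its two edges.
- lug_a (a point): Top centre of the black lug opposite the slot, 68 mm above the table, 72 mm from the axis. Each lug is an upright plate fixed on the disc: 22 mm along the radius (61 to 83 mm from the axis), 12 mm across, from 30 to 68 mm above the table, with a red dash on top.
- lug_b (a point): Top centre of the second, equal lug, a quarter turn counter-clockwise of lug_a seen from above.
- lug_c (a point): Top centre of the third, equal lug, a quarter turn clockwise of lug_a seen from above.
- lock_bar: Loose brass bar, 0.45 kg, in a guide. Origin: its underside (10 mm above the table) at the wheel-side face of its red end; x along the bar to the wheel. Brass part 86 mm long, 16 wide, 26 high, nose tapered. Starts 38 to 50 mm short of home, nose clear of the rim; home, the origin is 147 mm from the axis, nose 24 mm in the slot. Friction 2 to 5 N. The rim blocks it if the slot is not in line.
- bar_tail (a point): Middle of the outer face of the bar's red end, where it is pushed; 12 mm behind the bar's origin and 25 mm above the table. The red end is a plate 12 mm thick, 36 mm wide, 30 mm high (from 10 to 40 mm above the table).
- gouge: Bystander: carving gouge with a turned wooden handle, 262 mm long, lying to the right of the turntable. Origin under its middle.
- pliers: Bystander: small pliers with red handles, 130 mm long, lying far to the right. Origin under its middle.
- lath: Bystander: offcut of wooden lath, 160 x 30 x 12 mm, lying to the right of the turntable. Origin under its middle.
- cyan_tape: Bystander: roll of cyan tape, 65 mm across, 24 mm high, lying on the robot's side of the tongue. Origin under its middle.
- beaker: Bystander: white beaker, 60 mm across, 75 mm high, standing behind. Origin under its middle.
- yellow_box: Bystander: small yellow carton, 35 x 50 mm, 60 mm high, standing behind the turntable. Origin under its middle.
Things that resemble listed ones, but are neither listed nor needed, are in the scene too. There is more than one size of the lock_bar; the one meant has the size given above.

How it is judged (in metres and radians):
On the way:
1. the slot in the wheel's rim faces the bar (y of slot_mouth in the frame of turntable between -0.009 and 0.009 m and x of slot_mouth in the frame of turntable below 0 m), for 0.2 s.
At the end, for the whole second after the job is handed in: The slot faces the bar (mouth within 7 mm of the bar's line), the bar lies flat in its guide and in the slot with its red end within 4 mm of the guide, and it is at rest (y of slot_mouth in the frame of turntable between -0.007 and 0.007 m and x of slot_mouth in the frame of turntable below 0 m and x of lock_bar in the frame of turntable above -0.151 m and z of lock_bar in the frame of turntable below 0.014 m and angle between lock_bar's own z axis and vertical below 0.08 rad and linear speed of lock_bar below 0.01 m/s); the robot touches nothing.
It fails at once if the locking bar was lifted or tipped (z of lock_bar in the frame of turntable above 0.018 m or angle between lock_bar's own z axis and vertical above 0.25 rad).
It fails at once if a tool or other thing beside the turntable was moved by more than 20 mm (distance of any of gouge, pliers, lath, cyan_tape, beaker, yellow_box from where it was at the start of the episode above 0.02 m).
It also fails if it takes over 54 s, if anything falls off the work surface, if the arm or the gripper's body presses on something with over 40 N, if the wrist force passes 120 N, or if a joint passes its speed limit or range.

## Working session

There is one attempt and no reset: what is moved stays moved. The work goes in short steps, Python scripts to look and compute and a tool call to move; the robot and the scene stay as the last step left them, time stands still between calls to the robot, and variables do not carry over. Pictures are saved under pics/ and viewed, at most 10 in all, crops included, and the job is handed in when it is done.

Besides the shell and the picture viewer there is one more tool, called after "Call:" by a JSON object that holds its "api" and its "payload", one argument or row to a line. carry_out: Moves the arm, as the interface text tells. Its arguments: {"type":"object","properties":{"targets":{"type":"array","items":{"type":"object","properties":{"dp":{"type":"array","items":{"type":"number"}},"yaw":{"type":"number"}}}},"fingers":{"type":"number"},"grip_force":{"type":"number"}},"required":["targets"]}

```bash
ls; mkdir -p pics; python3 - <<'E'
from rig import r
import cv2,numpy as np
s=r.sense();print({k:np.round(v,3).tolist() for k,v in s.items()},r.tip_reach)
for n in("scene","side"):
    cv2.imwrite(f"pics/{n}0.png",cv2.resize(r.grab_frame(n)[:,:,::-1],(800,600),interpolation=cv2.INTER_CUBIC)); print(n,r.get_calibration(n))
E
```

```text
pics
{'clock': 0.0, 'qpos': [-1.145, 0.354, 1.634, 0.0, 1.155, -0.002], 'qvel': [0.001, 0.0, 0.0, 0.0, 0.001, -0.001], 'joint_efforts': [0.002, -60.525, -34.207, 0.0, 0.009, -0.0], 'eef_pos': [259.098, -568.194, 206.255], 'tcp_rot': [-3.14, -0.0, 0.428], 'contact_force': [1.044, -1.526, -1.087], 'wrist_torque': [0.011, 0.024, 0.012], 'grasp_force': 0.0, 'opening': 0.999} 8.0
scene {'fx': 408.79372935238086, 'fy': 408.79372935238086, 'cx': 263.53594819709855, 'cy': 187.8594045783239, 'rvec': array([ 0.89763288, -2.54573191,  1.02395201]), 'tvec': array([432.7128209 , 254.26311576, 972.22285861])}
side {'fx': 413.6612367853039, 'fy': 413.6612367853039, 'cx': 252.09410671926096, 'cy': 203.0889541801692, 'rvec': array([ 0.70632148, -2.60475539,  1.11618575]), 'tvec': array([ 465.24313918,  191.60165916, 1026.84677416])}
```

View pics/scene0.png

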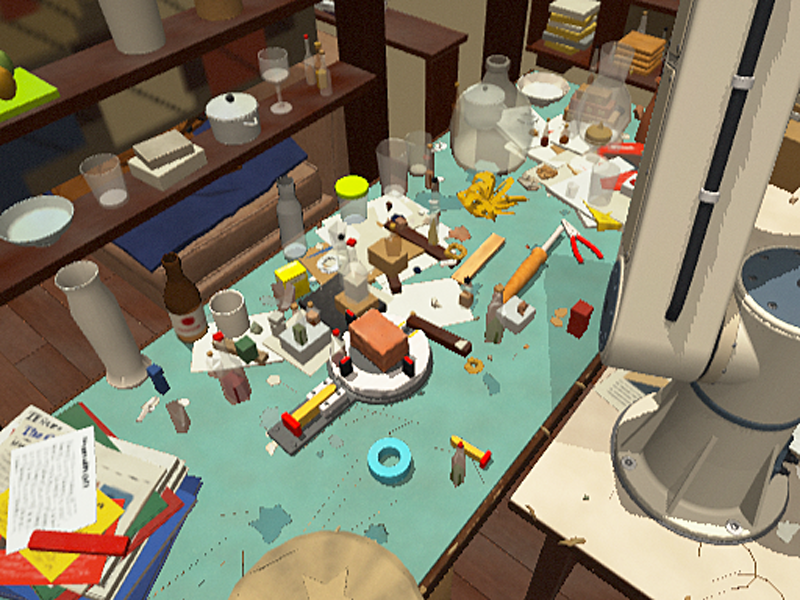

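View pics/side0.png

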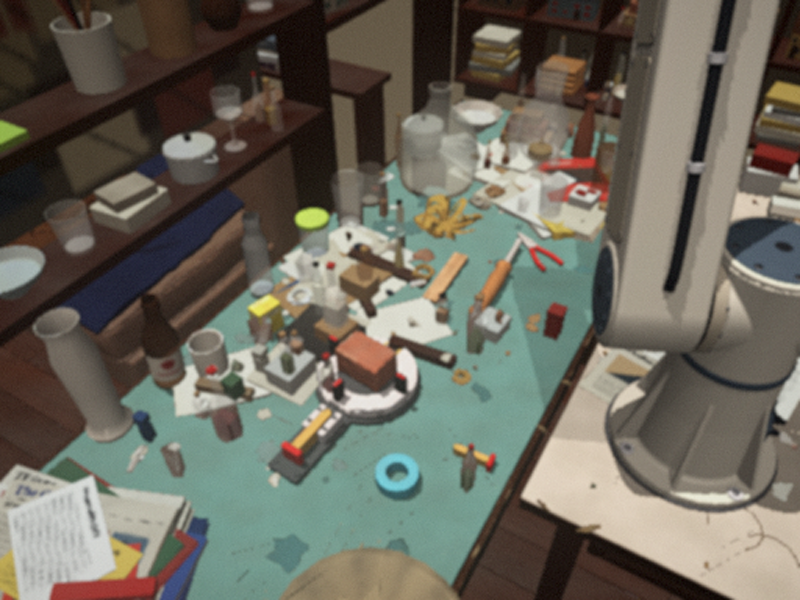

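The scene picture shows the turntable at about (380,362), with clay on top. Lugs are at (345,367), (408,367) and (351,318), so the slot is towards the back right. Two brass bars with red ends are visible: one at (310,405), in the guide on the grey tongue, and a smaller loose one at (470,450). The one in the guide fits the description. I'll confirm it in an enlarged crop.

```bash
python3 - <<'E'
from rig import r
import cv2,numpy as np
a=r.grab_frame("scene")[190:310,165:325,::-1]; b=r.grab_frame("side")[200:320,160:320,::-1]
cv2.imwrite("pics/c1.png",cv2.resize(a,(800,600),interpolation=cv2.INTER_CUBIC))
cv2.imwrite("pics/c2.png",cv2.resize(b,(800,600),interpolation=cv2.INTER_CUBIC))
E
```

```text
(no output)
```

View pics/c1.png

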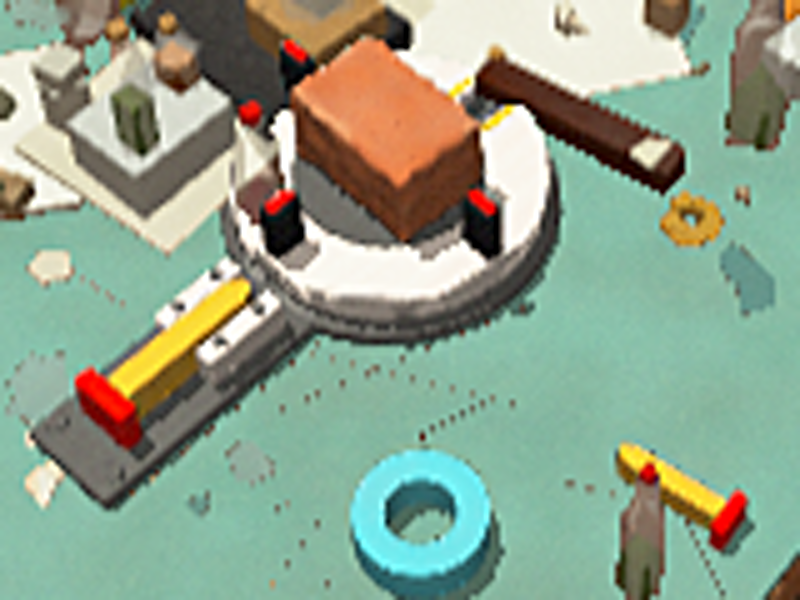

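View pics/c2.png

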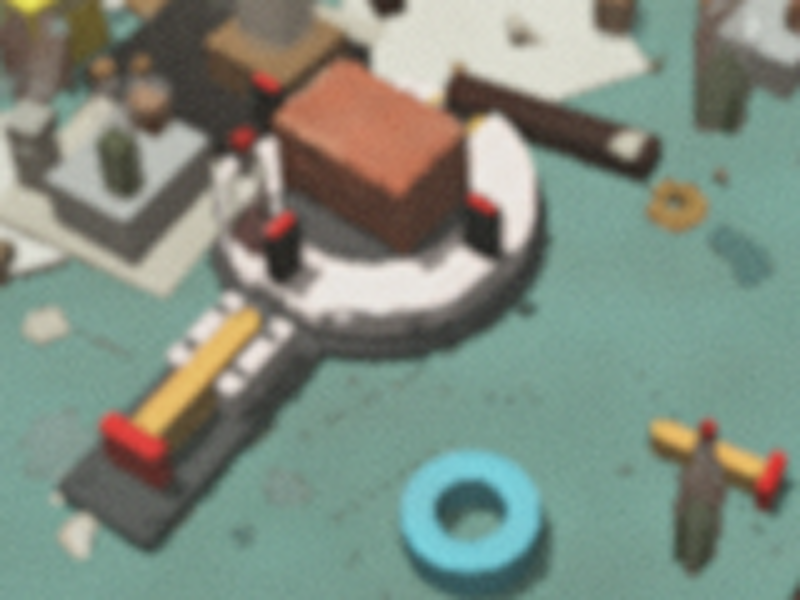

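In the crop, the bar in the guide has its tail at (105,400). It is 36 mm wide and sits between the cheeks, so it is the one meant; the loose one at (685,490) is the smaller look-alike. The lug tops are at (280,202), (483,202) and (295,50), and the slot's yellow lines are near (475,105). That makes the lug at (280,202) lug_a.

```bash
cat > fit.py <<'E'
import numpy as np,cv2
from rig import r
from scipy.optimize import least_squares
C={n:r.get_calibration(n) for n in("scene","side")}
off={"scene":(165,190),"side":(160,200)}
def proj(n,P,c=None):
    c=c or C[n];K=np.array([[c['fx'],0,c['cx']],[0,c['fy'],c['cy']],[0,0,1.]])
    return cv2.projectPoints(np.array(P,float).reshape(-1,3),c['rvec'],c['tvec'],K,None)[0][:,0]
obs=[("scene","a",280,202),("scene","b",483,202),("scene","c",295,50),("side","a",282,222),("side","b",482,204),("side","c",267,85),
("scene","g",188,336),("side","g",200,373),("scene","t1",35,432),("scene","t2",108,500),("side","t1",65,487),("side","t2",150,545),
("scene","s",490,93),("scene","bt",102,400),("side","bt",135,437)]
def model(p):
    x,y,f,t,d=p
    R=lambda a:np.array([[np.cos(a),-np.sin(a)],[np.sin(a),np.cos(a)]])
    F=lambda v,z:[*(np.array([x,y])+R(f)@v),z]
    W=lambda rad,ang,z:F(rad*np.array([np.cos(ang),np.sin(ang)]),z)
    pi=np.pi
    return {"s":W(85,pi+t,30),"a":W(72,t,68),"b":W(72,t+pi/2,68),"c":W(72,t-pi/2,68),"g":F([-147,0],32),
     "t1":F([-225,30],10),"t2":F([-225,-30],10),"bt":F([-d-6,0],40)}
def res(p):
    m=model(p);return np.concatenate([proj(n,m[k])[0]-(np.array([u,v])+.5)/5+.5-off[n] for n,k,u,v in obs])
if __name__=="__main__":
    best=min((least_squares(res,[500,-50,f,t,190],loss="soft_l1") for f in np.arange(0,6.2,.8) for t in np.arange(0,6.2,.8)),key=lambda s:s.cost)
    p=best.x;print(best.cost,p);np.save("p.npy",p)
    for k,v in model(p).items():print(k,np.round(v,1))
    for o,e in zip(obs,best.fun.reshape(-1,2)):print(o[:2],np.round(e,1))
    for n,u,v,z in[("scene",422,515,24),("scene",680,160,20),("scene",505,62,20)]:
        q=least_squares(lambda w:proj(n,[*w,z])[0]-(np.array([u,v])+.5)/5+.5-off[n],[500,0]).x;print("pt",u,v,q)
E
python3 fit.py
```

```text
6.951466066468919 [ 502.34050489  155.59253537  306.25855319 -229.40135338  191.79488884]
s [492.9  71.1  30. ]
a [510.4 227.1  68. ]
b [430.8 163.6  68. ]
c [573.9 147.6  68. ]
g [509.2 302.4  32. ]
t1 [542.8 378.9  10. ]
t2 [482.9 381.7  10. ]
bt [511.6 353.2  40. ]
('scene', 'a') [ 0.2 -0.3]
('scene', 'b') [ 0.1 -0.2]
('scene', 'c') [0.2 0.1]
('side', 'a') [-0.2  0.3]
('side', 'b') [ 0.2 -0.7]
('side', 'c') [-0.  -0.9]
('scene', 'g') [-0.8  1. ]
('side', 'g') [0.3 0.3]
('scene', 't1') [-1.2  0.2]
('scene', 't2') [0.4 1.1]
('side', 't1') [-2.  -0.2]
('side', 't2') [0.4 0.1]
('scene', 's') [ 2.6 -1.7]
('scene', 'bt') [ 0.3 -0.4]
('side', 'bt') [-0.5  0.1]
pt 422 515 [358.5923267  298.38274579]
pt 680 160 [389.89933324  46.68626851]
pt 505 62 [508.18362352  50.33021462]
```

```bash
cat > plan.py <<'E'
import numpy as np
from rig import r
c=np.load("p.npy")[:2]
def pol(phi,R,z,yaw=None):  # finger at world polar (deg) about wheel axis, tool x radial
    a=np.radians(phi);return [c[0]+R*np.cos(a),c[1]+R*np.sin(a),z,(phi-180) if yaw is None else yaw]
def rows(W):
    s=r.sense();p=s["eef_pos"];y0=s["tcp_rot"][2];o=np.degrees(y0)
    print("now",np.round(p,1),round(o,1),"t",round(s["clock"],2),"F",np.round(s["contact_force"],1))
    X=np.array([np.cos(y0),np.sin(y0),0]);Y=np.array([np.sin(y0),-np.cos(y0),0])
    print(",".join('{"dp":[%d,%d,%d],"yaw":%d}'%(*np.round([d@X,d@Y,-d[2]]),round(-((w[3]-o+180)%360-180))) for w in W for d in [np.array(w[:3])-p]))
E
python3 - <<'E'
from plan import *
rows([pol(145,75,220),pol(145,75,46)])
E
```

```text
now [ 259.2 -568.4  206.6] 24.5 t 0.2 F [ 0.3 -0.7 -0.3]
{"dp":[484,-622,-13],"yaw":60},{"dp":[484,-622,161],"yaw":60}
```

Call:
{"api": "carry_out", "payload": {
  "targets": [
    {"dp":[484,-622,-13],"yaw":60},
    {"dp":[484,-622,-13],"yaw":60},
    {"dp":[484,-622,-13],"yaw":60},
    {"dp":[484,-622,-13],"yaw":60},
    {"dp":[484,-622,-13],"yaw":60},
    {"dp":[484,-622,-13],"yaw":60},
    {"dp":[484,-622,-13],"yaw":60},
    {"dp":[484,-622,-13],"yaw":60},
    {"dp":[484,-622,-13],"yaw":60},
    {"dp":[484,-622,-13],"yaw":60},
    {"dp":[484,-622,-13],"yaw":60},
    {"dp":[484,-622,-13],"yaw":60}
  ],
  "fingers": -1
}}

```text
clock: 1.7
eef_pos: [429.8, 149.3, 219.4]
tcp_rot: [-3.141, -0.001, -0.619]
contact_force: [1.3, -1.0, -0.2]
opening: -0.0
grasp_force: 0.0
```

```bash
python3 - <<'E'
from plan import *
rows([pol(145,75,220),pol(145,75,46)])
E
```

```text
now [429.8 149.3 219.4] -35.5 t 1.7 F [ 1.3 -1.  -0.2]
{"dp":[-20,-47,-1],"yaw":0},{"dp":[-20,-47,173],"yaw":0}
```

Call:
{"api": "carry_out", "payload": {
  "targets": [
    {"dp":[-20,-47,0],"yaw":0},
    {"dp":[-20,-47,0],"yaw":0},
    {"dp":[-20,-47,0],"yaw":0}
  ]
}}

```text
clock: 2.08
eef_pos: [440.1, 196.7, 218.8]
tcp_rot: [3.14, 0.0, -0.619]
contact_force: [0.2, 0.2, -0.7]
opening: 0.003
grasp_force: 0.0
```

```bash
python3 - <<'E'
from plan import *
import cv2
rows([pol(145,75,220),pol(145,75,110),pol(145,75,46)])
cv2.imwrite("pics/w1.png",cv2.resize(r.grab_frame("wrist")[:,:,::-1],(800,600)))
E
```

```text
now [440.1 196.7 218.8] -35.4 t 2.08 F [ 0.2  0.2 -0.7]
{"dp":[0,-2,-1],"yaw":0},{"dp":[0,-2,109],"yaw":0},{"dp":[0,-2,173],"yaw":0}
```

View pics/w1.png

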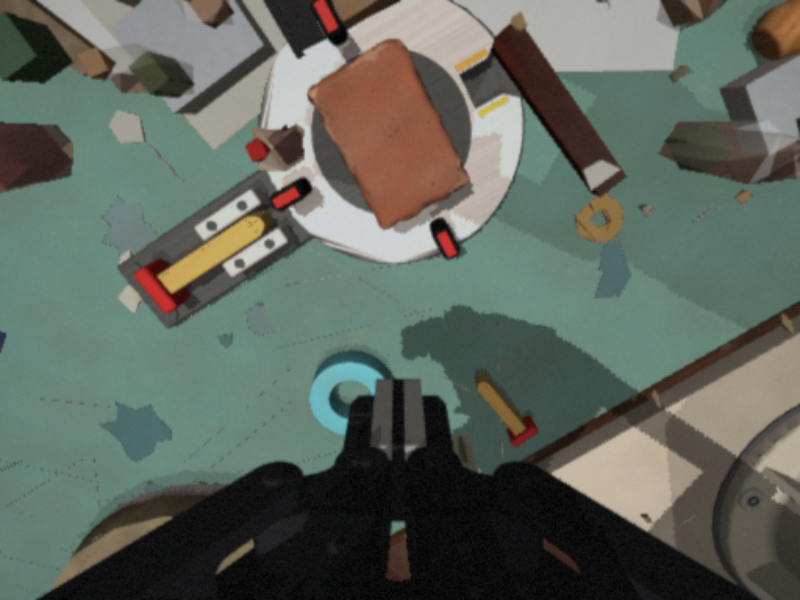

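The wrist picture confirms the layout: lug_a (292,190), lug_b (445,240), lug_c (327,18), slot (490,85) and bar tail (158,288). A red-capped object at (258,150) needs locating.

```bash
python3 - <<'E'
from fit import *
w=r.get_calibration("wrist");s=.64
def tri(o):
    f=lambda X:np.concatenate([proj(n,X,w if n=="wrist" else None)[0]-uv for n,uv in o])
    q=least_squares(f,[550,200,40]);return np.round(q.x,1),np.round(q.fun,1)
cr=lambda n,u,v:(n,(np.array([u,v])+.5)/5-.5+off[n])
wr=lambda u,v:("wrist",np.array([u,v])*s)
print("top",tri([cr("scene",250,112),cr("side",242,138),wr(258,150)]))
print("base",tri([cr("scene",262,195),cr("side",252,235),wr(295,145)]))
m=model(np.load("p.npy"))
for k,v in m.items():print(k,proj("wrist",v,w)[0]/s)
E
```

```text
top (array([538.6, 215.2, 104.5]), array([-0. ,  0.1,  0.1, -0.1, -0. , -0. ]))
base (array([536. , 211.8,  31.7]), array([ 1.7,  1.3,  2.1, -0.7, -1.4, -0.5]))
s [512.27700886  65.93504077]
a [288.66336596 198.28927291]
b [449.95042559 243.5306077 ]
c [327.83832654  15.79739271]
g [215.94017195 256.00491233]
t1 [118.35557229 271.22707267]
t2 [171.55322598 333.78920465]
bt [155.39298933 297.34742836]
```

A figure about 105 mm tall stands on the disc at about 59°, between lug_a and lug_c. To stay clear of it I'll turn clockwise, pushing lug_b first and then lug_c, both on the robot's side.

```bash
python3 - <<'E'
from plan import *
print(np.degrees(r.sense()["qpos"]))
rows([pol(202,75,215),pol(202,75,46)])
E
```

```text
[ 2.38614979e+01  6.63332529e+00  1.09797646e+02 -1.62689208e-02
  6.36213089e+01  1.49366847e+02]
now [440.1 196.2 218.9] -35.5 t 2.12 F [-0.5 -0.3  0.7]
{"dp":[34,60,4],"yaw":-57},{"dp":[34,60,173],"yaw":-57}
```

Call:
{"api": "carry_out", "payload": {
  "targets": [
    {"dp":[34,60,4],"yaw":-57},
    {"dp":[34,60,4],"yaw":-57},
    {"dp":[34,60,4],"yaw":-57},
    {"dp":[34,60,4],"yaw":-57},
    {"dp":[34,60,4],"yaw":-57},
    {"dp":[34,60,4],"yaw":-57},
    {"dp":[34,60,60],"yaw":-57},
    {"dp":[34,60,110],"yaw":-57},
    {"dp":[34,60,145],"yaw":-57},
    {"dp":[34,60,165],"yaw":-57},
    {"dp":[34,60,173],"yaw":-57},
    {"dp":[34,60,173],"yaw":-57}
  ]
}}

```text
clock: 3.62
eef_pos: [433.4, 127.7, 46.3]
tcp_rot: [3.142, 0.0, 0.374]
contact_force: [0.2, -0.7, 0.1]
opening: -0.001
grasp_force: 0.0
```

```bash
python3 - <<'E'
from plan import *
rows([pol(a,75,46,max(a-180,-50)) for a in range(197,139,-5)])
rows([pol(a,75,46,max(a-180,-50)) for a in range(137,101,-5)])
E
```

```text
now [433.4 127.7  46.3] 21.4 t 3.62 F [ 0.2 -0.7  0.1]
{"dp":[0,-7,0],"yaw":4},{"dp":[0,-13,0],"yaw":9},{"dp":[2,-19,0],"yaw":14},{"dp":[4,-26,0],"yaw":19},{"dp":[6,-32,0],"yaw":24},{"dp":[9,-38,0],"yaw":29},{"dp":[12,-43,0],"yaw":34},{"dp":[16,-48,0],"yaw":39},{"dp":[21,-53,0],"yaw":44},{"dp":[26,-58,0],"yaw":49},{"dp":[31,-62,0],"yaw":54},{"dp":[36,-65,0],"yaw":59}
now [433.4 127.7  46.3] 21.4 t 3.62 F [ 0.2 -0.7  0.1]
{"dp":[42,-68,0],"yaw":64},{"dp":[48,-71,0],"yaw":69},{"dp":[54,-73,0],"yaw":71},{"dp":[61,-74,0],"yaw":71},{"dp":[67,-75,0],"yaw":71},{"dp":[74,-76,0],"yaw":71},{"dp":[80,-75,0],"yaw":71},{"dp":[87,-75,0],"yaw":71}
```

Call:
{"api": "carry_out", "payload": {
  "targets": [
    {"dp":[0,-7,0],"yaw":4},
    {"dp":[0,-13,0],"yaw":9},
    {"dp":[2,-19,0],"yaw":14},
    {"dp":[4,-26,0],"yaw":19},
    {"dp":[6,-32,0],"yaw":24},
    {"dp":[9,-38,0],"yaw":29},
    {"dp":[12,-43,0],"yaw":34},
    {"dp":[16,-48,0],"yaw":39},
    {"dp":[21,-53,0],"yaw":44},
    {"dp":[26,-58,0],"yaw":49},
    {"dp":[31,-62,0],"yaw":54},
    {"dp":[36,-65,0],"yaw":59}
  ]
}}

```text
clock: 5.12
eef_pos: [444.1, 202.4, 47.5]
tcp_rot: [-3.14, -0.001, -0.657]
contact_force: [0.5, 0.3, -0.3]
opening: -0.001
grasp_force: 0.0
```

```bash
python3 - <<'E'
from plan import *
rows([pol(a,75,46,max(a-180,-50)) for a in range(137,101,-5)])
E
```

```text
now [444.1 202.4  47.5] -37.7 t 5.12 F [ 0.5  0.3 -0.3]
{"dp":[0,-6,2],"yaw":5},{"dp":[1,-12,2],"yaw":10},{"dp":[2,-18,2],"yaw":12},{"dp":[4,-25,2],"yaw":12},{"dp":[7,-31,2],"yaw":12},{"dp":[10,-36,2],"yaw":12},{"dp":[14,-42,2],"yaw":12},{"dp":[18,-47,2],"yaw":12}
```

Call:
{"api": "carry_out", "payload": {
  "targets": [
    {"dp":[0,-6,1],"yaw":5},
    {"dp":[1,-12,1],"yaw":10},
    {"dp":[2,-18,1],"yaw":12},
    {"dp":[4,-25,1],"yaw":12},
    {"dp":[7,-31,1],"yaw":12},
    {"dp":[10,-36,1],"yaw":12},
    {"dp":[14,-42,1],"yaw":12},
    {"dp":[18,-47,1],"yaw":12}
  ]
}}

```text
clock: 6.12
eef_pos: [486.5, 228.5, 45.1]
tcp_rot: [3.142, 0.0, -0.864]
contact_force: [-0.5, 0.2, -0.4]
opening: -0.003
grasp_force: 0.0
```

```bash
python3 - <<'E'
from plan import *
import cv2
rows([])
a=r.grab_frame("scene")[180:310,165:325,::-1]
cv2.imwrite("pics/c3.png",cv2.resize(a,(738,600),interpolation=cv2.INTER_CUBIC))
E
```

```text
now [486.5 228.5  45.1] -49.5 t 6.12 F [-0.5  0.2 -0.4]
```

View pics/c3.png

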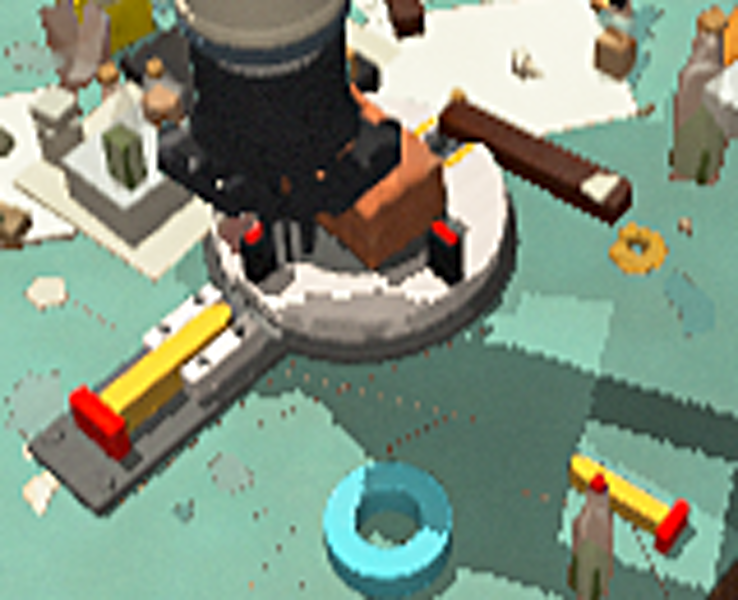

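The wheel does not appear to have moved: the lugs are still at (250,240) and (445,235), and the slot at (440,140). I'll check where the fingertips really are.

```bash
python3 - <<'E'
from fit import *
from rig import r
p=r.sense()["eef_pos"];print(p,r.tip_reach)
w=r.get_calibration("wrist");m=model(np.load("p.npy"))
for dz in(0,-8):
    q=p+[0,0,dz];print(dz,"scene crop",(proj("scene",q)[0]-[165,180]+.5)*600/130,"wrist",proj("wrist",q,w)[0]/.64)
for k in "sabc":print(k,proj("wrist",m[k],w)[0]/.64)
a=r.grab_frame("wrist")[:,:,::-1]; b=r.grab_frame("side")[190:310,160:320,::-1]
cv2.imwrite("pics/m1.png",np.hstack([cv2.resize(a,(400,300)),cv2.resize(b,(400,300),interpolation=cv2.INTER_CUBIC)]))
E
```

```text
[487.35012274 228.80849394  45.20867098] 8.0
0 scene crop [291.74218537 280.48800168] wrist [399.58168632 369.90041207]
-8 scene crop [292.73493532 289.24525804] wrist [399.52318946 360.08417699]
s [722.52333724 -19.46096966]
a [345.33786566 355.42838046]
b [681.01752902 365.42823794]
c [345.37194053 -32.88714966]
```

View pics/m1.png

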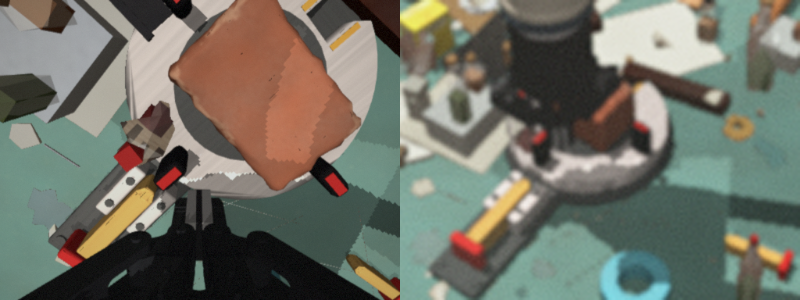

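The finger now stands between lug_a and lug_b, but the wheel never turned, so it passed over the lug. In both views the tip looks higher than assumed, so I'll feel down gently for the disc.

Call:
{"api": "carry_out", "payload": {
  "targets": [
    {"dp":[0,0,3],"yaw":0},
    {"dp":[0,0,6],"yaw":0},
    {"dp":[0,0,6],"yaw":0}
  ]
}}

```text
clock: 6.65
eef_pos: [485.6, 228.3, 38.8]
tcp_rot: [3.141, 0.0, -0.864]
contact_force: [-0.1, -0.4, -0.9]
opening: -0.001
grasp_force: 0.0
```

Call:
{"api": "carry_out", "payload": {
  "targets": [
    {"dp":[0,0,2],"yaw":0},
    {"dp":[0,0,4],"yaw":0},
    {"dp":[0,0,4],"yaw":0}
  ]
}}

```text
clock: 7.02
eef_pos: [485.9, 228.4, 35.0]
tcp_rot: [3.141, 0.0, -0.864]
contact_force: [-0.6, -0.8, 0.2]
opening: -0.003
grasp_force: 0.0
```

Call:
{"api": "carry_out", "payload": {
  "targets": [
    {"dp":[0,0,2],"yaw":0},
    {"dp":[0,0,4],"yaw":0},
    {"dp":[0,0,4],"yaw":0}
  ]
}}

```text
clock: 7.4
eef_pos: [485.9, 228.4, 30.9]
tcp_rot: [3.141, 0.0, -0.864]
contact_force: [0.3, 0.3, -0.8]
opening: 0.003
grasp_force: 0.0
```

```bash
python3 - <<'E'
from fit import *
p=r.sense()["eef_pos"];print(p)
from plan import pol
A=r.grab_frame("scene")[205:265,200:280,::-1];B=r.grab_frame("side")[205:265,190:270,::-1]
ims=[]
for n,I,o in(("scene",A,(200,205)),("side",B,(190,205))):
    I=cv2.resize(I,(400,300),interpolation=cv2.INTER_CUBIC)
    for z,col in((0,(255,0,255)),(-8,(255,255,0))):
        u=(proj(n,p+[0,0,z])[0]-o+.5)*5;cv2.circle(I,tuple(int(x) for x in u),3,col,-1)
    ims.append(I)
cv2.imwrite("pics/m2.png",np.hstack(ims))
E
```

```text
[485.88445911 228.35686676  30.94684377]
```

View pics/m2.png

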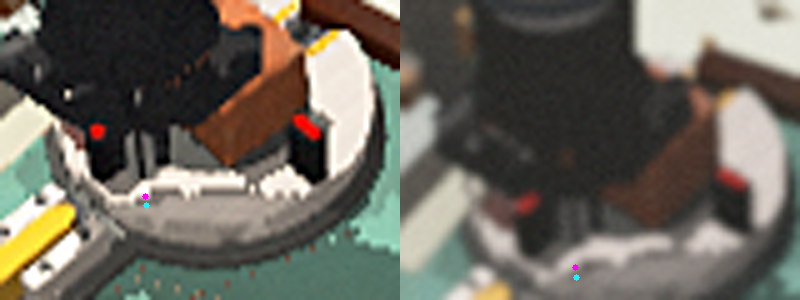

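Call:
{"api": "carry_out", "payload": {
  "targets": [
    {"dp":[0,0,3],"yaw":0},
    {"dp":[0,0,6],"yaw":0},
    {"dp":[0,0,6],"yaw":0}
  ]
}}

```text
clock: 7.88
eef_pos: [485.8, 228.3, 24.8]
tcp_rot: [3.141, 0.0, -0.864]
contact_force: [0.3, -0.2, -0.1]
opening: 0.005
grasp_force: 0.0
```

```bash
python3 - <<'E'
from plan import *
rows([pol(a,75,25,-49.5) for a in (98,94,90,86,82)])
E
```

```text
now [485.8 228.3  24.8] -49.5 t 7.88 F [ 0.3 -0.2 -0.1]
{"dp":[3,-6,0],"yaw":0},{"dp":[6,-10,0],"yaw":0},{"dp":[9,-14,0],"yaw":0},{"dp":[13,-18,0],"yaw":0},{"dp":[16,-22,0],"yaw":0}
```

Call:
{"api": "carry_out", "payload": {
  "targets": [
    {"dp":[3,-6,0],"yaw":0},
    {"dp":[6,-10,0],"yaw":0},
    {"dp":[9,-14,0],"yaw":0},
    {"dp":[13,-18,0],"yaw":0},
    {"dp":[16,-22,0],"yaw":0}
  ]
}}

```text
clock: 8.5
eef_pos: [513.5, 230.5, 25.1]
tcp_rot: [3.141, 0.0, -0.864]
contact_force: [-1.7, -0.9, 0.4]
opening: -0.002
grasp_force: 0.9
```

```bash
cat > det.py <<'E'
from fit import *
P=np.load("p.npy")
def mask(I,kind):
    R,G,B=[I[:,:,i].astype(int) for i in range(3)]
    return ((R>120)&(G<60)&(B<60)) if kind=="r" else ((R>150)&(G>120)&(B<90))
def blobs(n,kind):
    c=r.get_calibration(n);I=r.grab_frame(n)
    k,l,st,ce=cv2.connectedComponentsWithStats(mask(I,kind).astype(np.uint8),connectivity=8)
    return c,[(ce[i],st[i,4]) for i in range(1,k) if st[i,4]>=4]
def wpt(c,uv,z):
    K=np.array([[c['fx'],0,c['cx']],[0,c['fy'],c['cy']],[0,0,1.]]);R=cv2.Rodrigues(c['rvec'])[0]
    d=R.T@np.linalg.solve(K,[*uv,1.]);o=-R.T@c['tvec'];return (o+d*(z-o[2])/d[2])[:2]
def show():
    for n in("scene","side","wrist"):
        for kind,z in(("r",68),("y",30)):
            c,b=blobs(n,kind);out=[]
            for uv,a in b:
                q=wpt(c,uv,z)-P[:2];R=np.hypot(*q)
                if 50<R<95:out.append((a,round(R),round(np.degrees(np.arctan2(q[1],q[0])),1)))
            print(n,kind,out)
if __name__=="__main__":
    s=r.sense();print(np.round(s["eef_pos"],1),np.degrees(s["tcp_rot"][2]),s["clock"]);show()
E
python3 det.py
```

```text
[513.5 230.5  25.1] -49.4999388083719 8.5
scene r [(np.int32(11), 73, np.float64(156.7))]
scene y [(np.int32(12), 67, np.float64(-125.8))]
side r []
side y []
wrist r [(np.int32(59), 65, np.float64(-20.2)), (np.int32(793), 86, np.float64(73.8))]
wrist y [(np.int32(286), 66, np.float64(-99.5)), (np.int32(147), 62, np.float64(-127.6))]
```

The wheel turns at this depth: it has moved −17°, with contact about 15° from the lug's centre. The finger needs TCP z of about 25. Next is lug_b, again from the robot's side.

```bash
python3 - <<'E'
from plan import *
rows([pol(88,75,25,-45),pol(88,77,130,-40),pol(180,80,130,0),pol(180,75,70,0),pol(180,75,25,0)])
E
```

```text
now [513.4 230.7  25.3] -49.5 t 8.8 F [ 1.  -0.5  0. ]
{"dp":[-5,7,0],"yaw":-4},{"dp":[-7,5,-105],"yaw":-9},{"dp":[-2,118,-105],"yaw":-49},{"dp":[1,114,-45],"yaw":-49},{"dp":[1,114,0],"yaw":-49}
```

Call:
{"api": "carry_out", "payload": {
  "targets": [
    {"dp":[-5,7,0],"yaw":-4},
    {"dp":[-6,6,-55],"yaw":-9},
    {"dp":[-7,5,-105],"yaw":-9},
    {"dp":[-2,60,-105],"yaw":-19},
    {"dp":[-2,118,-105],"yaw":-29},
    {"dp":[-2,118,-105],"yaw":-39},
    {"dp":[-2,118,-105],"yaw":-49},
    {"dp":[1,114,-60],"yaw":-49},
    {"dp":[1,114,-20],"yaw":-49},
    {"dp":[1,114,-5],"yaw":-49},
    {"dp":[1,114,0],"yaw":-49},
    {"dp":[1,114,0],"yaw":-49}
  ]
}}

```text
clock: 10.3
eef_pos: [427.7, 156.0, 25.8]
tcp_rot: [-3.141, -0.001, -0.008]
contact_force: [-0.2, 0.5, 0.3]
opening: 0.002
grasp_force: 0.0
```

```bash
python3 - <<'E'
from plan import *
rows([pol(a,75,25,max(a-180,-48)) for a in range(175,117,-5)])
E
```

```text
now [427.7 156.   25.8] -0.5 t 10.3 F [-0.2  0.5  0.3]
{"dp":[0,-6,1],"yaw":5},{"dp":[1,-13,1],"yaw":10},{"dp":[2,-19,1],"yaw":15},{"dp":[4,-25,1],"yaw":20},{"dp":[6,-31,1],"yaw":25},{"dp":[9,-37,1],"yaw":30},{"dp":[13,-43,1],"yaw":35},{"dp":[17,-48,1],"yaw":40},{"dp":[21,-53,1],"yaw":45},{"dp":[26,-57,1],"yaw":48},{"dp":[31,-61,1],"yaw":48},{"dp":[37,-65,1],"yaw":48}
```

Call:
{"api": "carry_out", "payload": {
  "targets": [
    {"dp":[0,-6,1],"yaw":5},
    {"dp":[1,-13,1],"yaw":10},
    {"dp":[2,-19,1],"yaw":15},
    {"dp":[4,-25,1],"yaw":20},
    {"dp":[6,-31,1],"yaw":25},
    {"dp":[9,-37,1],"yaw":30},
    {"dp":[13,-43,1],"yaw":35},
    {"dp":[17,-48,1],"yaw":40},
    {"dp":[21,-53,1],"yaw":45},
    {"dp":[26,-57,1],"yaw":48},
    {"dp":[31,-61,1],"yaw":48},
    {"dp":[37,-65,1],"yaw":48}
  ]
}}

```text
clock: 11.8
eef_pos: [465.1, 220.6, 24.8]
tcp_rot: [-3.141, -0.0, -0.845]
contact_force: [-1.6, -1.4, 1.3]
opening: 0.001
grasp_force: 0.9
```

```bash
python3 det.py; python3 - <<'E'
from plan import *
rows([pol(a,75,25,-48) for a in range(115,94,-5)])
E
```

```text
[465.1 220.6  24.8] -48.415906670959636 11.8
scene r [(np.int32(11), 70, np.float64(-75.2)), (np.int32(5), 78, np.float64(15.1)), (np.int32(15), 73, np.float64(33.2)), (np.int32(6), 74, np.float64(103.7))]
scene y [(np.int32(40), 71, np.float64(-72.9)), (np.int32(6), 68, np.float64(-153.7)), (np.int32(10), 67, np.float64(-179.6))]
side r [(np.int32(8), 69, np.float64(15.3)), (np.int32(10), 67, np.float64(28.9)), (np.int32(5), 75, np.float64(102.8))]
side y []
wrist r [(np.int32(494), 71, np.float64(14.9)), (np.int32(350), 71, np.float64(101.6))]
wrist y [(np.int32(309), 65, np.float64(-154.7)), (np.int32(254), 66, np.float64(178.0))]
now [464.8 220.5  24.2] -48.5 t 12.1 F [-0.1  0.2  0.1]
{"dp":[2,-6,-1],"yaw":0},{"dp":[4,-13,-1],"yaw":0},{"dp":[6,-19,-1],"yaw":0},{"dp":[10,-24,-1],"yaw":0},{"dp":[13,-30,-1],"yaw":0}
```

```bash
python3 - <<'E'
from plan import *
rows([pol(121,75,25,-48),pol(121,80,150,-48),pol(304,77,150,124),pol(304,77,25,124)])
E
```

```text
now [464.8 220.5  24.2] -48.5 t 12.1 F [-0.1  0.2  0.1]
{"dp":[0,1,-1],"yaw":0},{"dp":[-5,0,-126],"yaw":0},{"dp":[150,25,-126],"yaw":-172},{"dp":[150,25,-1],"yaw":-172}
```

Call:
{"api": "carry_out", "payload": {
  "targets": [
    {"dp":[-2,3,-30],"yaw":0},
    {"dp":[-5,3,-90],"yaw":-5},
    {"dp":[0,0,-126],"yaw":-15},
    {"dp":[30,0,-126],"yaw":-25},
    {"dp":[60,5,-126],"yaw":-35},
    {"dp":[90,10,-126],"yaw":-45},
    {"dp":[120,20,-126],"yaw":-55},
    {"dp":[150,25,-126],"yaw":-65},
    {"dp":[150,25,-126],"yaw":-75},
    {"dp":[150,25,-126],"yaw":-85},
    {"dp":[150,25,-126],"yaw":-95},
    {"dp":[150,25,-126],"yaw":-105}
  ]
}}

```text
clock: 13.6
eef_pos: [545.2, 91.4, 150.0]
tcp_rot: [-3.141, 0.0, 0.992]
contact_force: [0.1, -0.9, -0.6]
opening: 0.0
grasp_force: 0.0
```

```bash
python3 - <<'E'
from plan import *
print(np.degrees(r.sense()["qpos"])[5])
rows([pol(304,77,150,124),pol(304,77,25,124)])
E
```

```text
42.516904440988874
now [545.2  91.4 150. ] 56.8 t 13.6 F [ 0.1 -0.9 -0.6]
{"dp":[0,0,0],"yaw":-67},{"dp":[0,0,125],"yaw":-67}
```

Call:
{"api": "carry_out", "payload": {
  "targets": [
    {"dp":[0,0,0],"yaw":-10},
    {"dp":[0,0,0],"yaw":-20},
    {"dp":[0,0,0],"yaw":-30},
    {"dp":[0,0,0],"yaw":-40},
    {"dp":[0,0,0],"yaw":-50},
    {"dp":[0,0,0],"yaw":-60},
    {"dp":[0,0,10],"yaw":-67},
    {"dp":[0,0,60],"yaw":-67},
    {"dp":[0,0,100],"yaw":-67},
    {"dp":[0,0,119],"yaw":-67},
    {"dp":[0,0,124],"yaw":-67},
    {"dp":[0,0,124],"yaw":-67}
  ]
}}

```text
clock: 15.1
eef_pos: [545.5, 91.6, 26.4]
tcp_rot: [3.141, 0.0, 2.156]
contact_force: [-0.1, -0.3, 0.9]
opening: -0.003
grasp_force: 0.0
```

```bash
python3 det.py; python3 - <<'E'
from plan import *
rows([pol(a,77,26) for a in range(299,241,-5)])
E
```

```text
[545.5  91.6  26.4] 123.51349364098579 15.1
scene r [(np.int32(4), 70, np.float64(-76.6)), (np.int32(16), 72, np.float64(13.6)), (np.int32(16), 72, np.float64(32.6)), (np.int32(17), 72, np.float64(102.5))]
scene y [(np.int32(40), 71, np.float64(-54.8)), (np.int32(12), 66, np.float64(-153.3)), (np.int32(7), 67, np.float64(179.9))]
side r [(np.int32(5), 70, np.float64(15.8)), (np.int32(11), 67, np.float64(29.5))]
side y []
wrist r [(np.int32(339), 75, np.float64(14.3)), (np.int32(5), 63, np.float64(-76.0))]
wrist y [(np.int32(14), 65, np.float64(179.1)), (np.int32(111), 59, np.float64(176.3)), (np.int32(4), 58, np.float64(-154.6)), (np.int32(25), 57, np.float64(-152.6)), (np.int32(7), 63, np.float64(-152.5)), (np.int32(5), 92, np.float64(-27.8)), (np.int32(4), 93, np.float64(-27.1))]
now [545.8  91.6  26.9] 123.5 t 15.4 F [-0.4 -0.8  0.1]
{"dp":[1,-7,1],"yaw":5},{"dp":[1,-14,1],"yaw":10},{"dp":[3,-20,1],"yaw":15},{"dp":[5,-27,1],"yaw":20},{"dp":[7,-33,1],"yaw":25},{"dp":[10,-39,1],"yaw":30},{"dp":[14,-45,1],"yaw":35},{"dp":[18,-50,1],"yaw":40},{"dp":[22,-55,1],"yaw":45},{"dp":[27,-60,1],"yaw":50},{"dp":[33,-64,1],"yaw":55},{"dp":[38,-67,1],"yaw":60}
```

Call:
{"api": "carry_out", "payload": {
  "targets": [
    {"dp":[1,-7,1],"yaw":5},
    {"dp":[1,-14,1],"yaw":10},
    {"dp":[3,-20,1],"yaw":15},
    {"dp":[5,-27,1],"yaw":20},
    {"dp":[7,-33,1],"yaw":25},
    {"dp":[10,-39,1],"yaw":30},
    {"dp":[14,-45,1],"yaw":35},
    {"dp":[18,-50,1],"yaw":40},
    {"dp":[22,-55,1],"yaw":45},
    {"dp":[27,-60,1],"yaw":50},
    {"dp":[33,-64,1],"yaw":55},
    {"dp":[38,-67,1],"yaw":60}
  ]
}}

```text
clock: 16.9
eef_pos: [468.9, 86.2, 25.7]
tcp_rot: [3.14, -0.0, 1.106]
contact_force: [0.1, -2.3, 1.0]
opening: -0.002
grasp_force: 1.0
```

```bash
python3 det.py; python3 - <<'E'
from plan import *
rows([pol(a,77,26) for a in range(239,193,-5)])
E
```

```text
[468.9  86.2  25.7] 63.3594314017542 16.9
scene r [(np.int32(12), 70, np.float64(-40.2)), (np.int32(16), 72, np.float64(32.0)), (np.int32(4), 65, np.float64(-129.9))]
scene y [(np.int32(123), 50, np.float64(-79.3)), (np.int32(50), 66, np.float64(-10.7)), (np.int32(7), 67, np.float64(151.1)), (np.int32(8), 68, np.float64(124.7))]
side r [(np.int32(4), 65, np.float64(-40.1)), (np.int32(8), 68, np.float64(29.3))]
side y []
wrist r [(np.int32(693), 72, np.float64(-39.9)), (np.int32(11), 63, np.float64(-129.9))]
wrist y [(np.int32(435), 68, np.float64(123.3)), (np.int32(353), 67, np.float64(149.7))]
now [468.9  86.2  25.3] 63.6 t 17.2 F [ 0.  -0.1  0.1]
{"dp":[0,-7,-1],"yaw":5},{"dp":[1,-14,-1],"yaw":10},{"dp":[2,-20,-1],"yaw":15},{"dp":[4,-27,-1],"yaw":20},{"dp":[7,-33,-1],"yaw":25},{"dp":[10,-39,-1],"yaw":30},{"dp":[14,-45,-1],"yaw":35},{"dp":[18,-50,-1],"yaw":40},{"dp":[22,-55,-1],"yaw":45},{"dp":[27,-60,-1],"yaw":50}
```

Call:
{"api": "carry_out", "payload": {
  "targets": [
    {"dp":[0,-7,0],"yaw":5},
    {"dp":[1,-14,0],"yaw":10},
    {"dp":[2,-20,0],"yaw":15},
    {"dp":[4,-27,0],"yaw":20},
    {"dp":[7,-33,0],"yaw":25},
    {"dp":[10,-39,0],"yaw":30},
    {"dp":[14,-45,0],"yaw":35},
    {"dp":[18,-50,0],"yaw":40},
    {"dp":[21,-53,0],"yaw":44},
    {"dp":[21,-53,0],"yaw":44}
  ]
}}

```text
clock: 18.45
eef_pos: [430.6, 128.8, 25.2]
tcp_rot: [-3.142, -0.0, 0.342]
contact_force: [-0.0, 0.8, 0.9]
opening: 0.0
grasp_force: 0.0
```

```bash
python3 det.py; python3 - <<'E'
from plan import *
rows([pol(a,77,26) for a in (199,197,195,193,191)])
import cv2
cv2.imwrite("pics/w9.png",cv2.resize(r.grab_frame("wrist")[:,:,::-1],(800,600)))
E
```

```text
[430.6 128.8  25.2] 19.5997716518121 18.45
scene r [(np.int32(4), 68, np.float64(-84.1)), (np.int32(14), 72, np.float64(6.5)), (np.int32(17), 72, np.float64(32.3)), (np.int32(12), 71, np.float64(-175.2))]
scene y [(np.int32(4), 72, np.float64(-12.7)), (np.int32(8), 69, np.float64(82.6)), (np.int32(9), 69, np.float64(108.5))]
side r [(np.int32(4), 67, np.float64(10.0)), (np.int32(8), 67, np.float64(29.7)), (np.int32(5), 75, np.float64(-175.4))]
side y []
wrist r [(np.int32(684), 70, np.float64(-83.2)), (np.int32(411), 69, np.float64(-175.8))]
wrist y [(np.int32(421), 69, np.float64(81.6)), (np.int32(334), 69, np.float64(107.5))]
now [430.6 128.6  25.1] 19.5 t 18.75 F [ 0.2  0.3 -0.1]
{"dp":[0,-2,-1],"yaw":1},{"dp":[0,-5,-1],"yaw":3},{"dp":[0,-8,-1],"yaw":5},{"dp":[0,-10,-1],"yaw":7},{"dp":[1,-13,-1],"yaw":9}
```

View pics/w9.png

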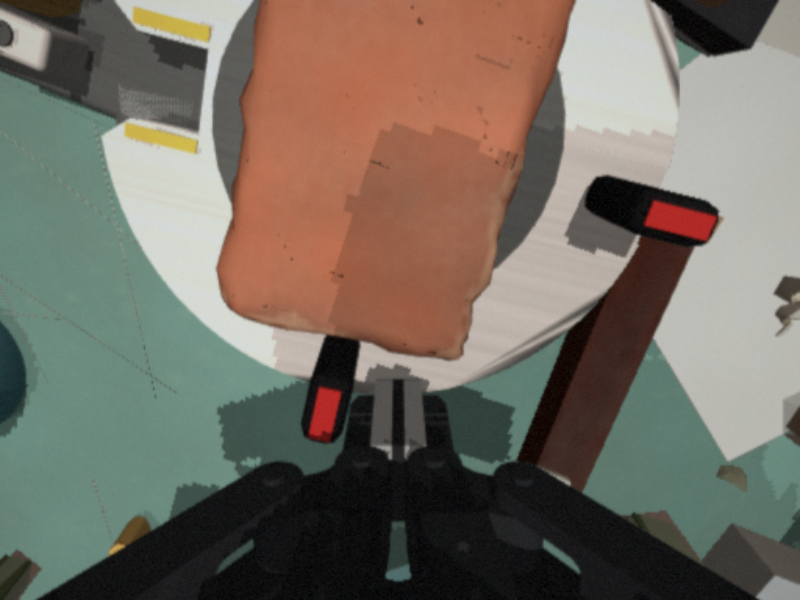

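The wrist picture shows the slot (yellow lines at (172,22) and (162,137)) turned about 8° short of the bar's line, with lug_c at (322,415) against the finger. I'll nudge it to 193° and recheck the bar axis.

Call:
{"api": "carry_out", "payload": {
  "targets": [
    {"dp":[0,-3,0],"yaw":2},
    {"dp":[0,-7,0],"yaw":4},
    {"dp":[0,-10,0],"yaw":7},
    {"dp":[0,-10,0],"yaw":7}
  ]
}}

```text
clock: 19.3
eef_pos: [427.2, 138.1, 25.2]
tcp_rot: [-3.142, -0.0, 0.219]
contact_force: [-0.4, 0.5, 0.1]
opening: -0.0
grasp_force: 0.0
```

```bash
python3 det.py; python3 - <<'E'
from det import *
f=P[2];X=np.array([np.cos(f),np.sin(f)]);Y=np.array([-X[1],X[0]])
for n in("scene","side"):
    c=C[n];I=r.grab_frame(n)
    R,G,B=[I[:,:,i].astype(int) for i in range(3)]
    m=(R>150)&(G>120)&(B<95) if n=="scene" else (R>150)&(G>110)&(B<110)
    k,l,st,ce=cv2.connectedComponentsWithStats(m.astype(np.uint8))
    for i in range(1,k):
        v,u=np.where(l==i);q=np.array([wpt(c,p,36) for p in zip(u,v)])-P[:2]
        xy=np.c_[q@X,q@Y]
        if len(u)>25 and np.hypot(*xy.mean(0))<190:
            print(n,len(u),"centre",xy.mean(0).round(1),"slope deg",np.degrees(np.polyfit(xy[:,0],xy[:,1],1)[0]).round(1),"x",xy[:,0].min().round(),xy[:,0].max().round())
    for i in [0]:
        c,b=blobs(n,"r")
        for uv,a in b:
            q=wpt(c,uv,36)-P[:2]
            if q@X<-140 and np.hypot(*q)<230:print(n,"tail",a,(q@X).round(1),(q@Y).round(1))
E
```

```text
[427.2 138.1  25.2] 12.557221944753818 19.3
scene r [(np.int32(12), 73, np.float64(-0.3)), (np.int32(16), 72, np.float64(32.0)), (np.int32(15), 71, np.float64(178.1))]
scene y [(np.int32(50), 81, np.float64(-36.0)), (np.int32(4), 52, np.float64(-98.0)), (np.int32(8), 67, np.float64(75.0)), (np.int32(10), 68, np.float64(101.7))]
side r [(np.int32(7), 67, np.float64(30.7)), (np.int32(4), 73, np.float64(176.6))]
side y []
wrist r [(np.int32(688), 70, np.float64(-90.5)), (np.int32(443), 70, np.float64(177.0))]
wrist y [(np.int32(422), 70, np.float64(74.7)), (np.int32(331), 69, np.float64(100.5))]
scene 29 centre [124.6 130.3] slope deg 6.5 x 105.0 137.0
scene 107 centre [ 47.3 102.3] slope deg -28.4 x 28.0 80.0
scene 365 centre [24.8 33.2] slope deg 23.8 x -4.0 55.0
scene 75 centre [  75.3 -144.3] slope deg 1.7 x 60.0 92.0
scene 185 centre [-148.6    1.2] slope deg -0.8 x -188.0 -103.0
scene tail 87 -197.7 -2.9
side 121 centre [ 50.6 104.5] slope deg -36.4 x 34.0 82.0
side 390 centre [29.8 32.2] slope deg 19.3 x 0.0 63.0
side 70 centre [  70.3 -144.3] slope deg 2.7 x 55.0 86.0
side 84 centre [-156.9   -1.9] slope deg -7.0 x -191.0 -107.0
side tail 4 -202.0 7.3
side tail 5 -202.3 -8.9
```

The slot is at about 88° and the bar's line at 87.3°, so they are aligned. Next, the bar's tail.

```bash
python3 - <<'E'
from plan import *
P=np.load("p.npy")
def bx(x,z):
    return [P[0]+x*np.cos(P[2]),P[1]+x*np.sin(P[2]),z,87.3]
rows([pol(198,77,25,12.6),pol(198,80,130,12.6),bx(-230,130),bx(-230,40)])
E
```

```text
now [427.1 138.   25.1] 12.5 t 19.8 F [0.4 0.5 0.2]
{"dp":[1,7,0],"yaw":0},{"dp":[-2,7,-105],"yaw":0},{"dp":[138,-223,-105],"yaw":-75},{"dp":[138,-223,-15],"yaw":-75}
```

Call:
{"api": "carry_out", "payload": {
  "targets": [
    {"dp":[1,7,0],"yaw":0},
    {"dp":[-2,7,-55],"yaw":0},
    {"dp":[-2,7,-105],"yaw":0},
    {"dp":[28,-43,-105],"yaw":-10},
    {"dp":[58,-93,-105],"yaw":-20},
    {"dp":[88,-143,-105],"yaw":-30},
    {"dp":[118,-193,-105],"yaw":-40},
    {"dp":[138,-223,-105],"yaw":-50},
    {"dp":[138,-223,-105],"yaw":-60},
    {"dp":[138,-223,-105],"yaw":-70},
    {"dp":[138,-223,-75],"yaw":-75},
    {"dp":[138,-223,-35],"yaw":-75}
  ]
}}

```text
clock: 21.3
eef_pos: [514.6, 385.9, 60.3]
tcp_rot: [3.14, -0.002, 1.529]
contact_force: [0.2, 0.2, -0.7]
opening: 0.004
grasp_force: 0.0
```

```bash
python3 - <<'E'
from plan import *
P=np.load("p.npy")
def bx(x,z):
    return [P[0]+x*np.cos(P[2]),P[1]+x*np.sin(P[2]),z,87.3]
rows([bx(-230,40),bx(-230,30),bx(-230,22)])
E
python3 det.py
```

```text
now [514.6 385.9  60.3] 87.6 t 21.3 F [ 0.2  0.2 -0.7]
{"dp":[-1,-2,20],"yaw":0},{"dp":[-1,-2,30],"yaw":0},{"dp":[-1,-2,38],"yaw":0}
[514.6 385.9  60.3] 87.58618807055407 21.3
scene r [(np.int32(8), 71, np.float64(-91.5)), (np.int32(12), 73, np.float64(-0.3)), (np.int32(14), 72, np.float64(31.8)), (np.int32(14), 72, np.float64(178.2))]
scene y [(np.int32(264), 56, np.float64(-37.0)), (np.int32(8), 67, np.float64(75.0)), (np.int32(10), 68, np.float64(101.7))]
side r [(np.int32(6), 72, np.float64(0.4)), (np.int32(9), 68, np.float64(28.9))]
side y []
wrist r []
wrist y []
```

Call:
{"api": "carry_out", "payload": {
  "targets": [
    {"dp":[-1,-1,20],"yaw":0},
    {"dp":[-1,-1,32],"yaw":0},
    {"dp":[-1,-1,37],"yaw":0},
    {"dp":[-1,-1,40],"yaw":0},
    {"dp":[-1,-1,40],"yaw":0}
  ]
}}

```text
clock: 22.22
eef_pos: [512.5, 384.8, 20.0]
tcp_rot: [-3.142, 0.0, 1.527]
contact_force: [-0.6, -1.0, -0.3]
opening: -0.003
grasp_force: 0.0
```

Call:
{"api": "carry_out", "payload": {
  "targets": [
    {"dp":[0,0,2],"yaw":0},
    {"dp":[0,0,4],"yaw":0},
    {"dp":[0,0,4],"yaw":0}
  ]
}}

```text
clock: 22.6
eef_pos: [512.4, 384.7, 16.1]
tcp_rot: [-3.141, 0.0, 1.527]
contact_force: [0.8, 0.2, 0.1]
opening: -0.002
grasp_force: 0.0
```

Call:
{"api": "carry_out", "payload": {
  "targets": [
    {"dp":[0,0,2],"yaw":0},
    {"dp":[0,0,4],"yaw":0},
    {"dp":[0,0,4],"yaw":0}
  ]
}}

```text
clock: 22.98
eef_pos: [512.3, 384.6, 11.9]
tcp_rot: [-3.141, 0.0, 1.527]
contact_force: [-0.9, 0.6, 0.0]
opening: -0.0
grasp_force: 0.0
```

```bash
python3 - <<'E'
from plan import *
P=np.load("p.npy")
def bx(x,z):
    return [P[0]+x*np.cos(P[2]),P[1]+x*np.sin(P[2]),z,87.3]
rows([bx(x,12) for x in (-225,-220,-215,-210,-205,-200,-195,-190,-185,-180,-175,-170)])
E
```

```text
now [512.3 384.6  11.9] 87.5 t 22.98 F [-0.9  0.6  0. ]
{"dp":[-4,1,0],"yaw":0},{"dp":[-9,1,0],"yaw":0},{"dp":[-14,1,0],"yaw":0},{"dp":[-19,1,0],"yaw":0},{"dp":[-24,1,0],"yaw":0},{"dp":[-29,1,0],"yaw":0},{"dp":[-34,1,0],"yaw":0},{"dp":[-39,1,0],"yaw":0},{"dp":[-44,1,0],"yaw":0},{"dp":[-49,1,0],"yaw":0},{"dp":[-54,1,0],"yaw":0},{"dp":[-59,1,0],"yaw":0}
```

Call:
{"api": "carry_out", "payload": {
  "targets": [
    {"dp":[-4,1,0],"yaw":0},
    {"dp":[-8,1,0],"yaw":0},
    {"dp":[-12,1,0],"yaw":0},
    {"dp":[-16,1,0],"yaw":0},
    {"dp":[-20,1,0],"yaw":0},
    {"dp":[-24,1,0],"yaw":0},
    {"dp":[-28,1,0],"yaw":0}
  ]
}}

```text
clock: 23.85
eef_pos: [512.4, 356.7, 12.2]
tcp_rot: [3.141, -0.0, 1.527]
contact_force: [0.1, 1.7, -0.3]
opening: -0.001
grasp_force: 1.1
```

```bash
cat > tail.py <<'E'
from det import *
f=P[2];X=np.array([np.cos(f),np.sin(f)]);Y=np.array([-X[1],X[0]])
for n in("scene","side"):
    I=r.grab_frame(n);R,G,B=[I[:,:,i].astype(int) for i in range(3)]
    for kind,m in(("red",(R>110)&(G<70)&(B<70)),("brass",(R>150)&(G>110)&(B<100))):
        k,l,st,ce=cv2.connectedComponentsWithStats(m.astype(np.uint8),connectivity=8)
        for i in range(1,k):
            if st[i,4]<5:continue
            q=wpt(C[n],ce[i],36)-P[:2];x,y=q@X,q@Y
            if -230<x<-90 and abs(y)<25:
                v,u=np.where(l==i);xs=[(wpt(C[n],t,36)-P[:2])@X for t in zip(u,v)]
                print(n,kind,st[i,4],np.round([x,y,min(xs),max(xs)],1))
E
python3 tail.py; python3 det.py|head -3
```

```text
scene red 34 [-188.5  -16.3 -195.6 -178.6]
scene brass 121 [-124.5    1.3 -154.1  -92. ]
side brass 39 [-117.2   -2.5 -140.8  -92.5]
[512.3 356.3  12.2] 87.50615162341074 23.95
scene r [(np.int32(9), 71, np.float64(-91.8)), (np.int32(12), 73, np.float64(-0.3)), (np.int32(15), 72, np.float64(31.5)), (np.int32(15), 71, np.float64(178.1))]
scene y [(np.int32(155), 61, np.float64(-33.4)), (np.int32(8), 55, np.float64(-74.6)), (np.int32(8), 67, np.float64(75.0)), (np.int32(10), 68, np.float64(101.7))]
```

The bar moves with the push: its nose went from −103 to −92 at about 2 N. I'll continue.

Call:
{"api": "carry_out", "payload": {
  "targets": [
    {"dp":[-4,0,0],"yaw":0},
    {"dp":[-8,0,0],"yaw":0},
    {"dp":[-12,0,0],"yaw":0},
    {"dp":[-16,0,0],"yaw":0},
    {"dp":[-20,0,0],"yaw":0},
    {"dp":[-23,0,0],"yaw":0},
    {"dp":[-26,0,0],"yaw":0}
  ]
}}

```text
clock: 25.12
eef_pos: [511.2, 330.5, 12.2]
tcp_rot: [3.142, -0.0, 1.527]
contact_force: [0.5, 1.6, 0.1]
opening: -0.002
grasp_force: 1.1
```

Call:
{"api": "carry_out", "payload": {
  "targets": [
    {"dp":[-1,0,0],"yaw":0},
    {"dp":[-2,0,0],"yaw":0},
    {"dp":[-3,0,0],"yaw":0},
    {"dp":[-4,0,0],"yaw":0}
  ]
}}

```text
clock: 25.62
eef_pos: [511.0, 326.9, 12.2]
tcp_rot: [3.141, -0.0, 1.527]
contact_force: [-0.0, 4.9, 0.4]
opening: -0.001
grasp_force: 2.7
```

```bash
python3 tail.py; python3 det.py|head -3
```

```text
scene red 33 [-159.6  -15.7 -166.2 -150.3]
scene brass 119 [ -91.7    2.3 -121.4  -61.9]
[511.  327.   12.2] 87.50464036909469 25.725
scene r [(np.int32(9), 71, np.float64(-91.8)), (np.int32(12), 73, np.float64(-0.3)), (np.int32(16), 72, np.float64(31.9)), (np.int32(16), 72, np.float64(177.9))]
scene y [(np.int32(268), 50, np.float64(-37.7)), (np.int32(115), 88, np.float64(83.6)), (np.int32(10), 68, np.float64(101.7))]
```

Call:
{"api": "carry_out", "payload": {
  "targets": [
    {"dp":[-1,0,0],"yaw":0},
    {"dp":[-2,0,0],"yaw":0},
    {"dp":[-3,0,0],"yaw":0},
    {"dp":[-3,0,0],"yaw":0}
  ]
}}

```text
clock: 26.52
eef_pos: [511.4, 326.3, 12.6]
tcp_rot: [3.14, -0.004, 1.526]
contact_force: [-2.0, 15.7, -3.3]
opening: -0.003
grasp_force: 7.8
```

Hard stop: 3 mm commanded gave 0.6 mm of motion at 16 N, so the bar is home. Now I back off and lift clear.

Call:
{"api": "carry_out", "payload": {
  "targets": [
    {"dp":[5,0,0],"yaw":0},
    {"dp":[15,0,0],"yaw":0},
    {"dp":[40,0,0],"yaw":0},
    {"dp":[50,0,-40],"yaw":0},
    {"dp":[60,0,-100],"yaw":0},
    {"dp":[60,0,-150],"yaw":0},
    {"dp":[60,0,-150],"yaw":0},
    {"dp":[60,0,-150],"yaw":0}
  ]
}}

```text
clock: 27.52
eef_pos: [513.1, 384.2, 161.8]
tcp_rot: [-3.141, 0.0, 1.528]
contact_force: [0.2, -0.3, -0.8]
opening: -0.002
grasp_force: 0.0
```

```bash
python3 tail.py; python3 det.py; python3 - <<'E'
from rig import r
import cv2
cv2.imwrite("pics/end.png",cv2.resize(r.grab_frame("scene")[190:310,165:325,::-1],(800,600),interpolation=cv2.INTER_CUBIC))
E
```

```text
scene red 58 [-154.     2.8 -160.7 -146.7]
scene red 5 [-164.8   -0.7 -165.5 -163.9]
scene brass 175 [-105.1    2.  -147.6  -61.9]
side red 45 [-155.2    1.2 -160.2 -150. ]
side brass 124 [-1.074e+02 -1.000e-01 -1.472e+02 -6.590e+01]
[512.5 383.5 160.5] 87.52413243741279 27.625
scene r [(np.int32(8), 71, np.float64(-91.5)), (np.int32(12), 73, np.float64(-0.3)), (np.int32(14), 72, np.float64(31.8)), (np.int32(14), 72, np.float64(178.2))]
scene y [(np.int32(187), 65, np.float64(-39.9)), (np.int32(11), 69, np.float64(101.4))]
side r [(np.int32(8), 72, np.float64(0.2)), (np.int32(9), 68, np.float64(28.9))]
side y []
wrist r []
wrist y []
```

View pics/end.png

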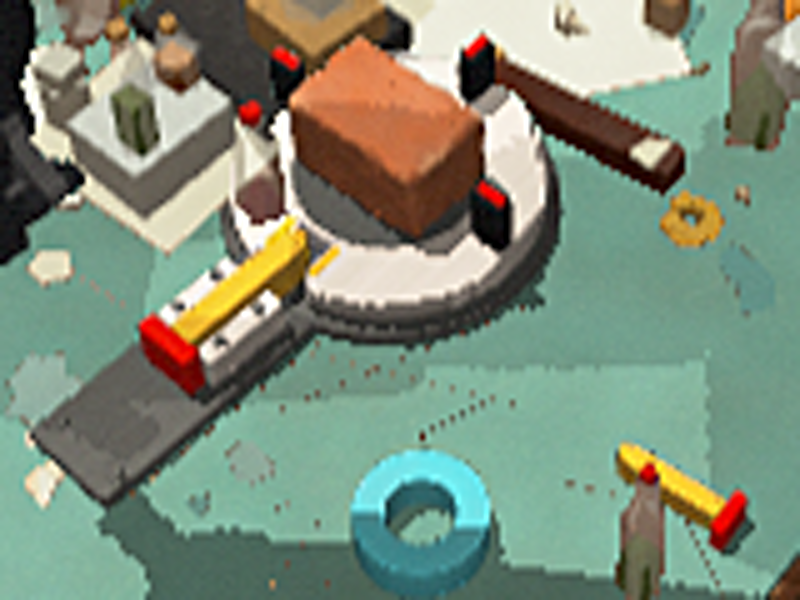

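The final picture shows the bar in the slot with its nose at (290,240), and the red end against the cheeks at (172,350). The slot is within about 1° of the bar's line, and nothing else has moved.

```bash
python3 -c "
from rig import r
print(r.sign_off())"
```

```text
the job is handed in; nothing more can be done
None
```

The turntable is locked and the job handed in at about 28 s: the slot is within about 1° of the bar's line, the bar's red end is hard against the guide, and the gripper is clear; sign-off returned no verdict.

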